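# Seat the ring mandrel and lock it with the tab-lock dial

### The arm

A 6-joint arm with a two-finger parallel gripper is mounted at the origin on the work surface. World frame = base frame: x ahead of the robot, y to its left, z up, the work surface at z = 0. Lengths are in m, angles in degrees, forces in N, time in s.
With the tool pointing down it reaches from about 0.3 to 0.85 m from the base axis. Payload 4.2 kg.
Tool frame: the origin (TCP) lies between the finger pads; the fingertips stand 14 mm ahead of it and the grasp point (between the pads) lies 5 mm behind it; z points along the fingers, y is the line along which they close (so a half turn about z gives the same grasp; the last joint's range is limited). The gripper opens to 91 mm and grips with 3 to 60 N. Pads are 32 mm wide; open, the fingers measure 118 mm over their backs; the gripper's body (76 mm by 178 mm) begins 60 mm behind the grasp point.
Start: joints at [68.583, 18.312, 89.639, -0, 72.044, -1.146], TCP at [0.199, 0.539, 0.228] pointing down, gripper open.
Joint ranges: [-177.97, 177.97], [-48.28, 115.42], [12.27, 149.76], [-77.06, 257.06], [2.81, 150.46], [-146.56, 146.56]. Speed limits (degrees/s): [147.25, 147.25, 180, 180, 180, 180].

### API

Orientations are given as a 3x3 rotation matrix whose columns are the frame's x, y, z axes.
In Python, from rig import robot gives the robot as it stands. The module is installed in compiled form; this text tells all that it offers.
- The arm moves only by the tool drive_tool, never from a script. Its argument "steps" is a list of rows, each a list of 7 numbers: the finger opening in mm, from 0 to 91.2, then the shift along the tool's x, y, z in mm, then the turn, a rotation vector about the tool's x, y, z in rad. In form: [[gripper, dx, dy, dz, ax, ay, az], ...]. A call has 1 to 10 rows; each row is the pose to reach, as a shift and turn from the pose commanded when the call began, along the tool's axes at that moment; what a row does not reach only later rows make up. A row lasts 1/8 s, in which the tool goes at most 62.5 mm and 10.7 degrees, less where a joint would pass 70% of its speed; a pose out of reach is approached as far as the arm can. A call with a gripper value outside its range is refused whole. The fingers move at their own pace and stop on an object; the grip force is fixed at half the most. Time passes only in rows, so rows that repeat a pose let the fingers close. It gives the time, the measured TCP pose, the force, the opening and the grip force at its end, in the units of the state.
- robot.observe(): the state, without advancing time (a new reading comes with each control period).
- robot.get_image(name): name is "scene" or "top"; returns a dict with "frame" (400x640x3 uint8, red, green, blue), "fx", "fy", "cx", "cy" (pixels), "extrinsics" (4x4, takes a point from world to camera coordinates). Camera axes: x right, y down, z forward; pixel columns grow to the right and rows downward; lengths in m; the calibration is good to about 2 mm. A picture is of the moment at which its call begins. There is no depth.
- robot.sign_off(): hands the job in; it is judged then, once.
Trained networks look in a picture, given as the dict that the camera call returned (one of the last four; its "shot" number tells which), for a name from the list of things; names that differ only in an ending like _2 or _b are one class to them, and where a whole thing is asked for, a point or a joint stands for the part that bears it (a point fixed in the world has none). Each returns a list of dicts, best first, with "p" (0 to 1); they miss things now and then, are a little off and sometimes report something else, mostly with a low value. They report only what shows in the picture. A call takes as long as a camera call. They do not tell look-alikes from the thing itself.
- robot.spot_in(thing, picture): "point" ([column, row] in pixels, amid what is visible of it).
The state is a dict: "time_s": time; "joint_positions": joint angles; "qvel": joint speeds; "tau": joint torques, N m; "tool_pos": TCP position; "eef_rot": TCP orientation; "force": force on the tool from outside, world axes, zero at the start; "moment": the same for the moment, N m; "gripper_width": opening from 0.0 (shut) to 1.0 (fully open); "finger_force": force on a finger pad.
Only numpy, scipy, OpenCV 4.12 (cv2) and the standard library are available. Lean on these libraries where they do the work, as an engineer would, in place of code of your own. Each camera call takes 0.05 s, during which the arm holds its last target. There are 200 camera calls.

### The job

Take the stepped steel mandrel out of its leaning wooden rest and stand it in the vertical bore of the mandrel clamp, shank down, until its collar lies flat on the block. Then lock it in: pinch the two side tabs of the clamp's dial together, turn the dial clockwise (seen from above) to its stop so that the keeper slides over the collar, and let go so that both tabs spring out again. Leave the firebrick, the jar and the hammer where they are.

Things in the scene. Friction and masses are not known exactly. Their poses are not given: they have to be found in the camera images.
- mandrel: Loose stepped steel mandrel, 175 mm long, 0.15 to 0.31 kg. Origin: centre of its foot; z runs along it to the top end. Along z: shank 22 mm across from 0 to 55 mm (foot edge chamfered), collar 52 mm across from 55 to 65 mm, then steps 26 mm (to 90), 23 mm (to 115) and 20 mm across (to 175, top end). Starts with its shank in the rest, leaning about 25 degrees, top end towards the robot.
- mandrel_grip (a point): Point on the mandrel's axis, 138 mm from its foot, amid the 20 mm thick top end: the place to grip it. Axes as the mandrel's. It must be drawn out of the rest along its axis by 60 mm before it is clear.
- rest: Fixed wooden rest: foot board 120 x 110 mm, 12 mm thick, with an 80 x 80 x 65 mm block tilted 25 degrees that has a round hole 25.5 mm across for the mandrel's shank. Origin: centre of its underside on the bench. The hole's axis leans towards the rest's own -x. About 110 mm high.
- clamp: Fixed mandrel clamp: grey block 100 mm (its x) by 250 mm (its y), 65 mm high, on a 140 x 270 x 10 mm foot plate. Origin: centre of its underside. In its frame the bore is at (0, +75 mm), the dial at (0, -75 mm), both on the flat top. Between them a keeper guide, 56 mm wide along x, 46 to 80 mm from the bore axis, rises 29 mm above the top.
- bore_mouth (a point): Centre of the mouth of the vertical bore, level with the block's top (65 mm above the bench). Round bore 26.5 mm across, 57 mm deep, 3 mm chamfer. Axes as the clamp's. With the mandrel seated its collar rests on the block's top and its foot is 55 mm below this point.
- keeper_nose (a point): Nose of the keeper, a flat steel bar 30 mm wide, 10 mm thick, that slides along the clamp's y, its underside 12 mm above the block's top. The dial drives it: the nose is 34 mm from the bore axis with the dial at 0 and 18 mm from it, over the collar, with the dial at its stop.
- dial_grip (a point): Point on the dial's vertical axis, 45 mm above the block's top (110 mm above the bench), at the middle height of the two tabs: pinch here. The frame turns with the dial: z up, y the line through the tabs, x along the black hub between them (50 x 20 mm, up to 62 mm above the block's top). A notched ring, 45 mm in radius and 12 mm high, lies round its foot.
- dial (a joint): Angle of the dial in rad: 0 = open (start), growing clockwise seen from above, 1.047 (60 degrees) = stop, locked. At 0 and at the stop a tooth on each tab sits in a notch of the ring, and the dial turns less than 0.08. With both tabs in by 5 mm or more it turns freely (about 0.1 N m). Between the notches the ring keeps the tabs in; at the stop they spring out when let go.
- tab_a (a joint): How far the tab at the dial's +y is pressed towards the axis, in m: 0 = out, 0.010 = fully in (2.4 N to start, 8.4 N fully in; springs back). Steel plate 30 mm wide, 28 to 62 mm above the block's top; outer face 32 mm from the axis when out (64 mm over both tabs).
- tab_b (a joint): The same for the tab at the dial's -y.
- firebrick: Bystander: pale loose firebrick, 110 x 230 x 60 mm. Origin: centre of its underside.
- flux_jar: Bystander: closed jar, 64 mm across, 75 mm high. Origin: centre of its underside.
- hammer: Bystander: small hammer 220 mm long lying on the bench. Origin: on the bench, under its middle.
Things that resemble listed ones, but are neither listed nor needed, are in the scene too. Leave any green or yellow look-alike of the mandrel alone.

How it is judged:
By the outcome, as a careful person would: the job done as asked, in the order asked, and still so for the second after the job is handed in, with the robot touching nothing.
It also fails if it takes over 64 s, if anything falls off the work surface, if the arm or the gripper's body presses on something with over 40 N, if the wrist force passes 120 N, or if a joint passes its speed limit or range.

## Working session

There is one attempt and no reset: what is moved stays moved. The work goes in short steps, Python scripts to look and compute and a tool call to move; the robot and the scene stay as the last step left them, time stands still between calls to the robot, and variables do not carry over. Pictures are saved under pics/ and viewed, at most 10 in all, crops included, and the job is handed in when it is done.

Besides the shell and the picture viewer there is one more tool, called after "Request:" as name(argument=value, ...), one argument or row to a line, values as JSON. drive_tool: Moves the arm, as the interface text tells. Its arguments: {"type":"object","properties":{"steps":{"type":"array","items":{"type":"array","items":{"type":"number"}}}},"required":["steps"]}

```bash
mkdir -p pics
cat > h.py <<'E'
import numpy as np, cv2
from rig import robot
def shot(name,save=None):
    d=robot.get_image(name)
    if save: cv2.imwrite('pics/'+save,d['frame'][:,:,::-1])
    return d
def proj(d,P):
    E=np.array(d['extrinsics']); P=np.atleast_2d(P); c=P@E[:3,:3].T+E[:3,3]
    return np.c_[d['fx']*c[:,0]/c[:,2]+d['cx'], d['fy']*c[:,1]/c[:,2]+d['cy']]
def ray(d,px):
    E=np.array(d['extrinsics']);R=E[:3,:3]
    v=R.T@np.array([(px[0]-d['cx'])/d['fx'],(px[1]-d['cy'])/d['fy'],1]); return -R.T@E[:3,3], v/np.linalg.norm(v)
def atz(d,px,z):
    o,v=ray(d,px); return o+v*(z-o[2])/v[2]
E
python3 - <<'E'
from h import *
np.set_printoptions(precision=3,suppress=True)
for n in('scene','top'):
    d=shot(n,n+'0.png'); E=np.array(d['extrinsics']); print(n,d['fx'],d['fy'],d['cx'],d['cy'],-E[:3,:3].T@E[:3,3],E[2,:3])
    for t in ['mandrel','mandrel_grip','rest','clamp','bore_mouth','keeper_nose','dial_grip','tab_a','firebrick','flux_jar','hammer']:
        try: print(t,[(np.round(r['point']),round(r['p'],2)) for r in robot.spot_in(t,d)[:4]])
        except Exception as e: print(t,e)
print(robot.observe())
E
```

```text
scene 428.2279153616346 428.2279153616346 316.5412963565362 199.92529309133226 [ 1.236 -0.288  1.093] [-0.553  0.239 -0.798]
mandrel [(array([416., 245.]), 0.95), (array([334., 166.]), 0.61), (array([391., 163.]), 0.6), (array([402., 146.]), 0.52)]
mandrel_grip [(array([390., 165.]), 0.93), (array([422., 245.]), 0.8), (array([400., 146.]), 0.8), (array([336., 167.]), 0.71)]
rest [(array([390., 193.]), 0.58)]
clamp [(array([265., 239.]), 0.94)]
bore_mouth [(array([265., 239.]), 0.97)]
keeper_nose []
dial_grip [(array([238., 230.]), 0.7)]
tab_a [(array([247., 223.]), 0.62), (array([228., 230.]), 0.39)]
firebrick [(array([341., 286.]), 0.57)]
flux_jar [(array([441., 194.]), 0.64)]
hammer [(array([166., 304.]), 0.95)]
top 362.3019654161727 362.3019654161727 321.0569267992994 201.06814610221485 [ 0.499 -0.026  1.267] [ 0.045  0.01  -0.999]
mandrel [(array([248., 140.]), 0.76), (array([208., 251.]), 0.75), (array([236., 205.]), 0.73), (array([272., 246.]), 0.61)]
mandrel_grip [(array([244., 140.]), 0.92), (array([210., 248.]), 0.89), (array([275., 243.]), 0.71), (array([235., 207.]), 0.62)
[... 313 characters left out ...]
5)]
firebrick [(array([321., 133.]), 0.82)]
flux_jar [(array([200., 172.]), 0.9), (array([321., 135.]), 0.51)]
hammer [(array([449., 179.]), 0.95), (array([357., 198.]), 0.18)]
{'time_s': 1.2, 'joint_positions': array([68.585, 18.314, 89.638,  0.001, 72.043, -1.145]), 'qvel': array([ 0.01 , -0.024, -0.129,  0.074, -0.056, -0.1  ]), 'tau': array([ -0.003, -41.237, -23.222,   0.073,   0.038,   0.   ]), 'tool_pos': array([0.199, 0.539, 0.228]), 'eef_rot': array([[-0.938,  0.346,  0.   ],
       [ 0.346,  0.938,  0.   ],
       [ 0.   ,  0.   , -1.   ]]), 'force': array([ 0.045, -0.023, -0.376]), 'moment': array([ 0.037, -0.006, -0.019]), 'finger_force': 0.0, 'gripper_width': 1.0015741713818145}
```

View pics/scene0.png

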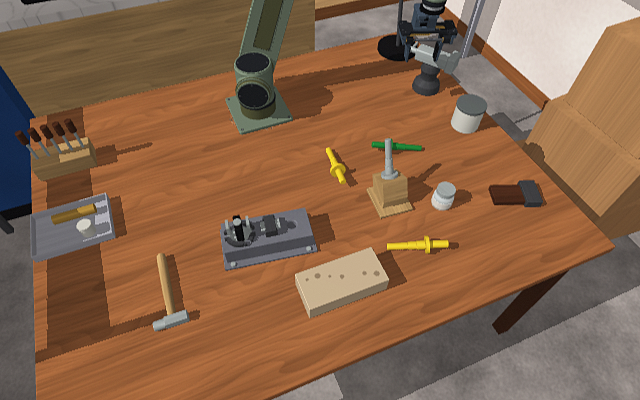

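View pics/top0.png

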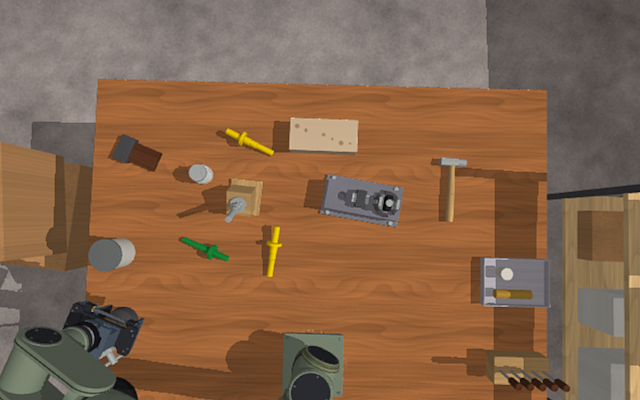

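The pictures show the steel mandrel in its rest at top (236,205) and scene (388,160). The clamp is at top (362,202) and scene (268,238), with its dial on the robot's right. Next I'll zoom in to pick edges.

Run:
```python
from h import *
a=cv2.imread('pics/scene0.png');b=cv2.imread('pics/top0.png')
def crop(im,x,y,w,h,s):
    c=cv2.resize(im[y:y+h,x:x+w],None,fx=s,fy=s,interpolation=cv2.INTER_CUBIC)
    for i in range(0,w,10):
        cv2.line(c,(i*s,0),(i*s,5),(0,0,255),1); cv2.putText(c,str(x+i),(i*s,15),0,.32,(255,255,255),1)
    for j in range(0,h,10):
        cv2.line(c,(0,j*s),(5,j*s),(0,0,255),1); cv2.putText(c,str(y+j),(6,j*s+4),0,.32,(255,255,255),1)
    return c
cv2.imwrite('pics/rest.png',np.hstack([crop(b,215,170,57,57,7),crop(a,355,133,65,85,6)[:399,:]]) if 0 else np.hstack([cv2.copyMakeBorder(crop(b,215,170,57,57,7),0,197,0,0,0),crop(a,360,132,56,85,7)[:596]]))
cv2.imwrite('pics/clamp.png',np.vstack([crop(b,312,170,100,60,8)[:480,:800]])) 
cv2.imwrite('pics/clamp2.png',crop(a,215,202,106,70,7)[:,:742])
```

```text
Traceback (most recent call last):
ValueError: all the input array dimensions except for the concatenation axis must match exactly, but along dimension 0, the array at index 0 has size 596 and the array at index 1 has size 595
```

```bash
cat > crop.py <<'E'
from h import *
def crop(im,x,y,w,h,s):
    c=cv2.resize(im[y:y+h,x:x+w],None,fx=s,fy=s,interpolation=cv2.INTER_CUBIC)
    for i in range(0,w,10):
        cv2.line(c,(i*s,0),(i*s,5),(0,0,255),1); cv2.putText(c,str(x+i),(i*s,15),0,.32,(255,255,255),1)
    for j in range(0,h,10):
        cv2.line(c,(0,j*s),(5,j*s),(0,0,255),1); cv2.putText(c,str(y+j),(6,j*s+4),0,.32,(255,255,255),1)
    return c
E
python3 - <<'E'
from crop import *
a=cv2.imread('pics/scene0.png');b=cv2.imread('pics/top0.png')
cv2.imwrite('pics/rest.png',np.hstack([crop(b,215,160,57,85,7),crop(a,360,132,56,85,7)]))
cv2.imwrite('pics/clamp.png',crop(b,312,170,100,60,8)) 
cv2.imwrite('pics/clamp2.png',crop(a,215,202,106,70,7))
E
```

```text
(no output)
```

View pics/rest.png

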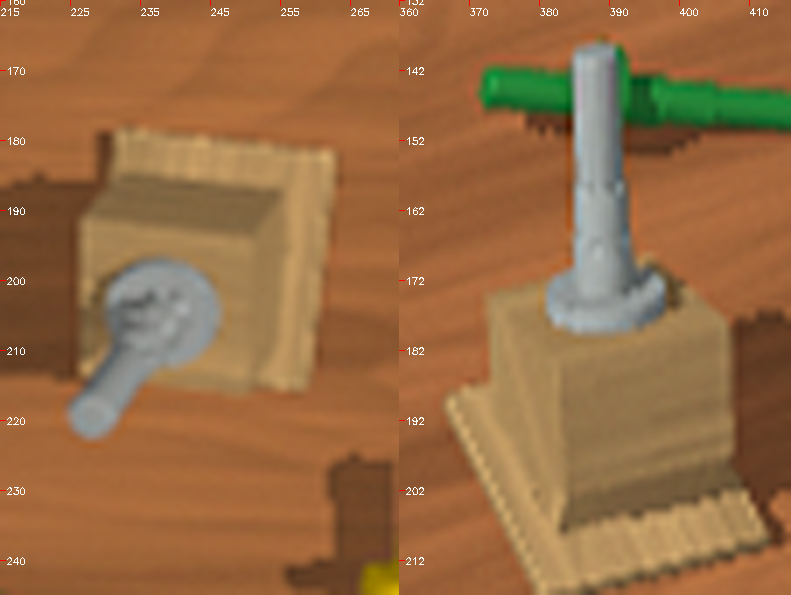

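View pics/clamp.png

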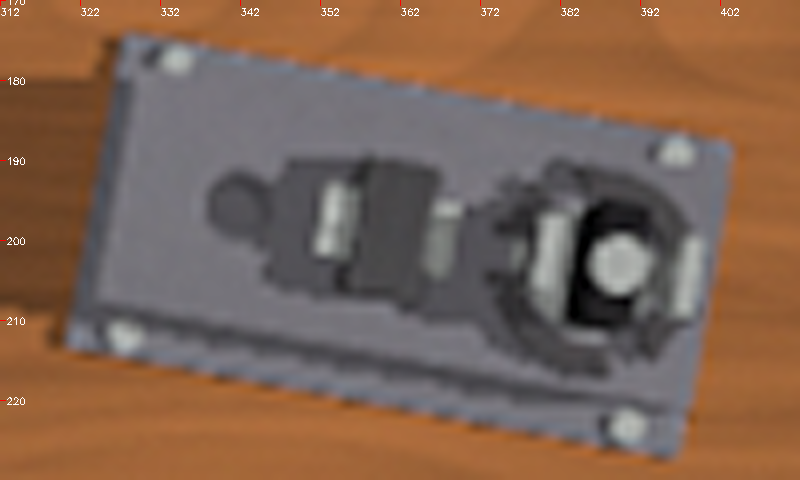

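View pics/clamp2.png

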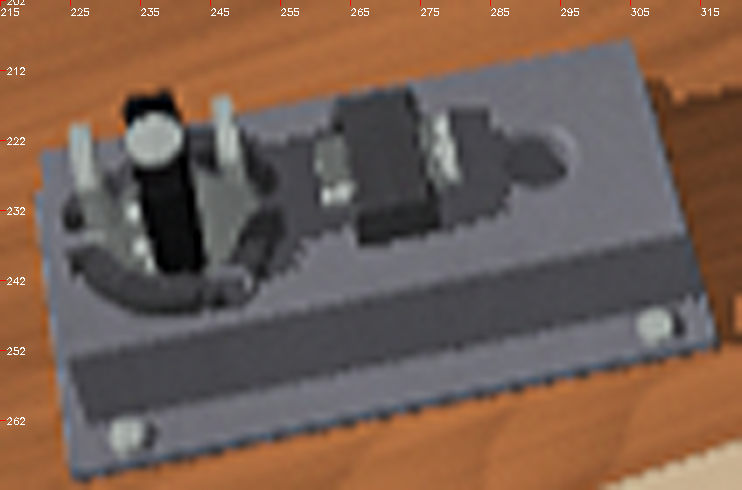

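The crops show the foot-plate and block corners, the bore at top (341.5,195.5), the hub cap at top (389,203), the mandrel's tip at top (228,219.5) and scene (388.5,139), and its collar at top (238,204.5). I'll fit poses to these.

```bash
cat > fit.py <<'E'
from h import *
from scipy.optimize import least_squares
from scipy.spatial.transform import Rotation as Ro
np.set_printoptions(precision=4,suppress=True,linewidth=150)
T=shot('top');S=shot('scene')
f=lambda c,x0,y0,s:np.array([(c[0]+.5)/s-.5+x0,(c[1]+.5)/s-.5+y0])
ct=lambda *c:f(c,312,170,8); cs=lambda *c:f(c,215,202,7)
rt=lambda *c:f(c,215,160,7); rs=lambda *c:f((c[0]-399,c[1]),360,132,7)
# clamp: (cam, local point, pixel)
C=[(T,(.07,.135,.01),ct(120,35)),(T,(.07,-.135,.01),ct(735,143)),(T,(-.07,-.135,.01),ct(677,458)),(T,(-.07,.135,.01),ct(65,347)),
(T,(-.05,.125,.065),ct(98,303)),(T,(-.05,-.125,.065),ct(690,412)),(T,(0,.075,.065),ct(238,207)),(T,(0,-.075,.127),ct(619,264)),
(S,(.07,-.135,.0),cs(75,478)),(S,(.07,.135,.0),cs(715,348)),(S,(-.05,.125,.065),cs(630,40)),(S,(.05,.125,.065),cs(690,235)),(S,(.05,-.125,.065),cs(68,358)),(S,(-.05,-.125,.065),cs(38,150)),(S,(.05,-.125,.01),cs(90,420))]
R=[(T,(.06,.055,.012),rt(118,130)),(T,(.06,-.055,.012),rt(333,152)),(T,(-.06,-.055,.012),rt(308,388)),
(S,(.06,-.055,.012),rs(540,588)),(S,(-.06,-.055,.012),rs(445,400)),(S,(.06,.055,.012),rs(770,538))]
def fit(L,x0):
    def r(p,raw=False):
        c,s=np.cos(p[2]),np.sin(p[2]); out=[]
        for d,l,px in L:
            w=[p[0]+c*l[0]-s*l[1],p[1]+s*l[0]+c*l[1],l[2]]; out.append(proj(d,w)[0]-px)
        return np.array(out) if raw else np.ravel(out)
    q=least_squares(r,x0,loss='soft_l1'); return q.x,r(q.x,True)
if __name__=='__main__':
    pc,e=fit(C,[.5,-.15,-.15]);print('clamp',pc,np.degrees(pc[2]));print(e.T)
    pr,e=fit(R,[.5,.25,-.1]);print('rest',pr,np.degrees(pr[2]));print(e.T)
    # mandrel: foot pos (3) + axis az, lean 25
    M=[(T,.175,rt(92,418)),(S,.175,rs(597,51)),(T,.065,rt(163,311)),(S,.065,rs(606,293)),(S,.09,rs(604,262)),(S,.115,rs(602,190))]
    for free in(0,1):
        def m(p):
            lean=np.radians(25)+(p[4] if free else 0); a=pr[2]+np.pi+(p[3] if free else 0)
            ax=np.array([np.sin(lean)*np.cos(a),np.sin(lean)*np.sin(a),np.cos(lean)])
            return np.ravel([proj(d,p[:3]+z*ax)[0]-px for d,z,px in M]),ax
        q=least_squares(lambda p:m(p)[0],[.5,.25,.05,0,0]); e,ax=m(q.x)
        print('mandrel foot',q.x,'axis',ax,'grip',q.x[:3]+.138*ax,'in rest:',Ro.from_euler('z',-pr[2]).apply(q.x[:3]+.06*ax-[pr[0],pr[1],0]));print(e)
    c,s=np.cos(pc[2]),np.sin(pc[2])
    print('bore',pc[0]-s*.075,pc[1]+c*.075,'dial',pc[0]+s*.075,pc[1]-c*.075)
E
python3 fit.py
```

```text
clamp [ 0.5634 -0.1534 -0.1547] -8.861279790451754
[[ 0.3322 -0.0472  0.1963 -0.1418 -0.416  -0.0535 -0.3657 -0.1171 -0.288   0.6459  0.0147 -0.6726 -0.3096  0.0289 -0.2875]
 [-0.6759 -0.1115  0.2552 -0.1469 -0.2456 -0.0759 -0.299   0.0334  0.6925 -0.194  -0.7642 -0.9153 -0.4183 -0.1107  0.4608]]
rest [ 0.5651  0.2522 -0.0873] -5.001504291922112
[[-0.1334  0.4345 -0.261   0.2791 -0.5766 -0.0547]
 [-0.8283 -0.3471  0.2114  0.7494 -1.4528 -0.7468]]
mandrel foot [0.5614 0.2553 0.0316 0.     0.    ] axis [-0.421   0.0368  0.9063] grip [0.5033 0.2603 0.1567] in rest: [-0.0293  0.0027  0.086 ]
[-0.2753 -0.7427 -0.3084  1.6172 -0.4211  0.2597 -0.1314  0.4409 -0.1677 -2.4822 -0.2099  0.3149]
mandrel foot [ 0.5665  0.2524  0.0345 -0.0423  0.0497] axis [-0.4632  0.0603  0.8842] grip [0.5026 0.2607 0.1565] in rest: [-0.0266  0.0015  0.0876]
[-0.6255  0.0117 -0.3621  1.2263 -0.0787 -0.469  -0.0895  0.7984 -0.1479 -2.3127 -0.2121  0.3064]
bore 0.5749917462941161 -0.07931862059215307 dial 0.551885342412695 -0.22752824949550282
```

```bash
sed -i 's/,(S,.09,rs(604,262))//' fit.py
cat > mv.py <<'E'
from h import *
from scipy.spatial.transform import Rotation as Ro
np.set_printoptions(precision=4,suppress=True,linewidth=150)
def pose(grasp,zdir,yaw):
    "TCP pose for grasp point, tool z direction, yaw (deg) of tool y"
    z=np.array(zdir,float);z/=np.linalg.norm(z); y=np.array([np.cos(np.radians(yaw)),np.sin(np.radians(yaw)),0]); y-=z*(y@z);y/=np.linalg.norm(y)
    return np.array(grasp)+.005*z, np.c_[np.cross(y,z),y,z]
def delta(p,R,p0=None,R0=None):
    o=robot.observe(); p0=o['tool_pos'] if p0 is None else p0; R0=o['eef_rot'] if R0 is None else R0
    return np.round(1e3*R0.T@(p-p0),1),np.round(Ro.from_matrix(R0.T@R).as_rotvec(),4)
E
python3 fit.py | grep -A1 mandrel
python3 - <<'E'
from mv import *
ax=np.array([-.44,.045,.897]);g=np.array([.503,.2605,.1567])
P,R=pose(g+.1*ax,-ax,85); print(P,delta(P,R))
P2,R2=pose(g,-ax,85); print(P2,delta(P2,R2,P,R))
E
```

```text
mandrel foot [0.5613 0.2545 0.0353 0.     0.    ] axis [-0.421   0.0368  0.9063] grip [0.5032 0.2596 0.1603] in rest: [-0.0293  0.0019  0.0896]
[-0.3431 -0.6896 -0.3888  0.7709 -0.4517  0.2633 -0.2052 -0.2936 -0.2867 -0.4685]
mandrel foot [ 0.5649  0.2526  0.0371 -0.0286  0.0346] axis [-0.4506  0.0525  0.8912] grip [0.5027 0.2598 0.1601] in rest: [-0.0275  0.0012  0.0906]
[-0.5738 -0.1608 -0.4345  0.5361 -0.2235 -0.2513 -0.1579 -0.0081 -0.2817 -0.4373]
[0.4612 0.2648 0.2419] (array([-340.9, -166.9,  -13.9]), array([-0.0546, -0.4561, -0.2604]))
[0.5052 0.2603 0.1522] (array([  0.,  -0., 100.]), array([0., 0., 0.]))
```

Request:
drive_tool(
  steps=[
    [91,-341,-167,-14,-0.05,-0.455,-0.26],
    [91,-341,-167,-14,-0.05,-0.455,-0.26],
    [91,-341,-167,-14,-0.05,-0.455,-0.26],
    [91,-341,-167,-14,-0.05,-0.455,-0.26],
    [91,-341,-167,-14,-0.05,-0.455,-0.26],
    [91,-341,-167,-14,-0.05,-0.455,-0.26],
    [91,-341,-167,-14,-0.05,-0.455,-0.26],
    [91,-341,-167,-14,-0.05,-0.455,-0.26],
    [91,-341,-167,-14,-0.05,-0.455,-0.26],
    [91,-341,-167,-14,-0.05,-0.455,-0.26],
  ],
)

```text
time_s: 2.65
tool_pos: [0.4604, 0.266, 0.2418]
eef_rot: [[-0.895, 0.089, 0.438], [0.075, 0.996, -0.048], [-0.44, -0.01, -0.898]]
force: [-0.7, -0.4, 1.1]
gripper_width: 0.999
finger_force: 0.0
```

Request:
drive_tool(
  steps=[
    [91,0,-1,50,0,0,0],
    [91,0,-1,80,0,0,0],
    [91,0,-1,97,0,0,0],
    [91,0,-1,97,0,0,0],
  ],
)

```text
time_s: 3.15
tool_pos: [0.5033, 0.2591, 0.154]
eef_rot: [[-0.895, 0.091, 0.437], [0.077, 0.996, -0.05], [-0.439, -0.011, -0.898]]
force: [0.3, 0.2, -0.5]
gripper_width: 0.999
finger_force: 0.0
```

Run:
```python
from crop import *
a=shot('scene')['frame'][:,:,::-1];b=shot('top')['frame'][:,:,::-1]
cv2.imwrite('pics/g1.png',np.hstack([crop(b,200,165,66,100,6),crop(a,355,110,66,100,6)]))
```

```text
(no output)
```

View pics/g1.png

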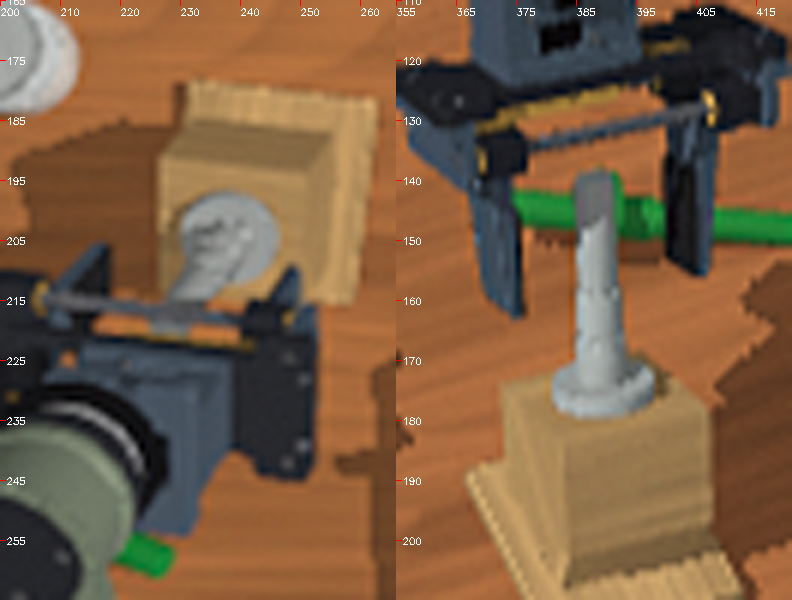

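The fingers straddle the mandrel's top end and it is centred between them: the tips are at scene (375,162) and (406,155), the mandrel at (388,150). I'll close and watch the force.

Request:
drive_tool(
  steps=[
    [12,0,0,0,0,0,0],
    [12,0,0,0,0,0,0],
    [12,0,0,0,0,0,0],
    [12,0,0,0,0,0,0],
    [12,0,0,0,0,0,0],
    [12,0,0,0,0,0,0],
  ],
)

```text
time_s: 4.0
tool_pos: [0.5036, 0.2588, 0.1549]
eef_rot: [[-0.894, 0.091, 0.438], [0.078, 0.996, -0.049], [-0.441, -0.01, -0.898]]
force: [-0.2, 0.0, -0.3]
gripper_width: 0.372
finger_force: 0.0
```

Request:
drive_tool(
  steps=[
    [12,0,0,0,0,0,0],
    [12,0,0,0,0,0,0],
    [12,0,0,0,0,0,0],
    [12,0,0,0,0,0,0],
  ],
)

```text
time_s: 4.5
tool_pos: [0.5036, 0.259, 0.1549]
eef_rot: [[-0.894, 0.091, 0.438], [0.078, 0.996, -0.049], [-0.441, -0.01, -0.898]]
force: [-1.1, 0.8, 0.6]
gripper_width: 0.214
finger_force: 30.5
```

Request:
drive_tool(
  steps=[
    [12,0,0,-10,0,0,0],
    [12,0,0,-22,0,0,0],
    [12,-0.5,0,-35,0,0,0],
    [12,-1,0,-50,0,0,0],
    [12,-1,0,-65,0,0,0],
    [12,-1.5,0,-80,0,0,0],
    [12,-1.5,0,-90,0,0,0],
    [12,-1.5,0,-90,0,0,0],
  ],
)

```text
time_s: 5.5
tool_pos: [0.4656, 0.2635, 0.2373]
eef_rot: [[-0.894, 0.091, 0.439], [0.078, 0.996, -0.048], [-0.442, -0.009, -0.897]]
force: [-0.1, -0.8, -2.4]
gripper_width: 0.211
finger_force: 30.5
```

Run:
```python
from mv import *
b=np.array([.575,-.0793]);
P,R=pose([b[0],b[1],.30],[0,0,-1],82); print(delta(P,R))
```

```text
(array([-150. , -331.9,   12.8]), array([0.0025, 0.4577, 0.0496]))
```

Request:
drive_tool(
  steps=[
    [12,-18,0,-36,0,0,0],
    [12,-150,-332,13,0,0.458,0.05],
    [12,-150,-332,13,0,0.458,0.05],
    [12,-150,-332,13,0,0.458,0.05],
    [12,-150,-332,13,0,0.458,0.05],
    [12,-150,-332,13,0,0.458,0.05],
    [12,-150,-332,13,0,0.458,0.05],
    [12,-150,-332,13,0,0.458,0.05],
    [12,-150,-332,13,0,0.458,0.05],
    [12,-150,-332,13,0,0.458,0.05],
  ],
)

```text
time_s: 6.75
tool_pos: [0.5748, -0.0786, 0.2939]
eef_rot: [[-0.99, 0.138, -0.002], [0.138, 0.99, 0.002], [0.002, 0.001, -1.0]]
force: [0.5, 0.1, -1.8]
gripper_width: 0.212
finger_force: 30.6
```

Run:
```python
from crop import *
from mv import *
o=robot.observe();print(o['tool_pos'],o['eef_rot'],o['joint_positions'],o['force'])
S=shot('scene');T=shot('top');a=S['frame'][:,:,::-1];b=T['frame'][:,:,::-1]
g=o['tool_pos']-.005*o['eef_rot'][:,2]
for n,d in(('S',S),('T',T)):
    print(n,[(z,proj(d,g+np.array([0,0,z-.138]))[0]) for z in (0,.055,.065,.175)], proj(d,[.575,-.0793,.065]))
cv2.imwrite('pics/g2.png',np.hstack([crop(b,305,150,66,100,6),crop(a,230,110,66,100,6)]))
```

```text
[ 0.5748 -0.0786  0.2939] [[-0.9904  0.1379 -0.002 ]
 [ 0.1379  0.9905  0.0016]
 [ 0.0022  0.0013 -1.    ]] [ -8.9644  16.9878  82.1003   0.074   81.0375 -91.052 ] [ 0.4538  0.1307 -1.7784]
S [(0, array([290.4325, 203.4884])), (0.055, array([289.5869, 190.9163])), (0.065, array([289.426 , 188.5233])), (0.175, array([287.4891, 159.7268]))] [[291.5695 223.4033]]
T [(0, array([342.1586, 193.2646])), (0.055, array([343.0933, 191.995 ])), (0.065, array([343.2739, 191.7498])), (0.175, array([345.515, 188.706]))] [[340.9412 195.1359]]
```

View pics/g2.png

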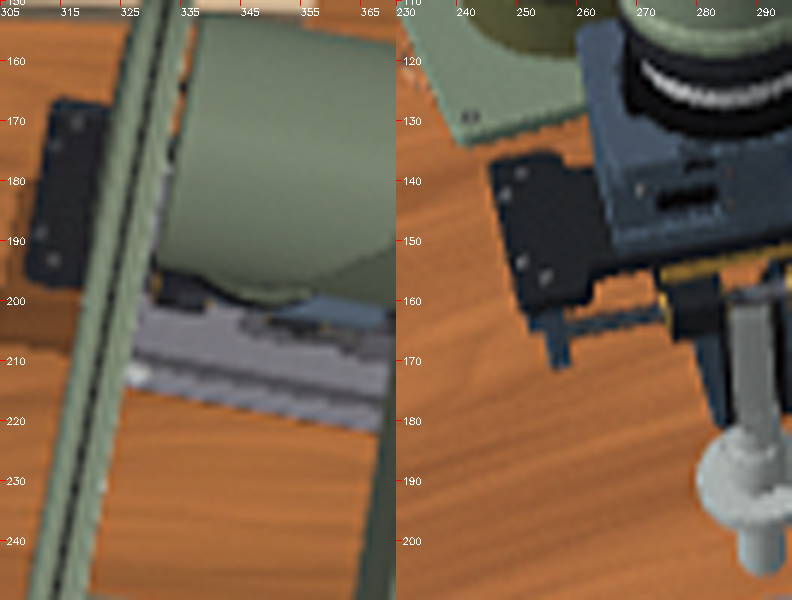

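The mandrel hangs close to upright: foot seen at scene (290.9,203), predicted (290.4,203.5). I'll measure its edges numerically.

```bash
cat > edge.py <<'E'
from mv import *
def run():
    o=robot.observe();g=o['tool_pos']-.005*o['eef_rot'][:,2];z=-o['eef_rot'][:,2]
    S=shot('scene');h=cv2.cvtColor(S['frame'],cv2.COLOR_RGB2HSV).astype(int);m=(h[:,:,1]<70)&(h[:,:,2]>80)
    for r in range(160,210,3):
        c=[i for i in np.where(m[r,270:315])[0]+270]
        print(r,(c[0],c[-1],(c[0]+c[-1])/2,len(c)) if c else None)
    E=np.array(S['extrinsics']);cam=-E[:3,:3].T@E[:3,3]
    # predicted silhouette midline/bounds from model surface points
    for a,b,rad in((0,.055,.011),(.055,.065,.026),(.09,.115,.0115),(.115,.175,.01)):
        t=np.linspace(0,2*np.pi,60);P=np.array([g+(zz-.138)*z+rad*np.array([np.cos(k),np.sin(k),0]) for zz in(a,b) for k in t]);q=proj(S,P)
        print(a,b,'cols',q[:60,0].min(),q[:60,0].max(),q[60:,0].min(),q[60:,0].max(),'rows',q[:,1].min(),q[:,1].max())
if __name__=='__main__': run()
E
python3 edge.py
```

```text
160 (np.int64(290), np.int64(291), np.float64(290.5), 2)
163 (np.int64(286), np.int64(291), np.float64(288.5), 6)
166 (np.int64(286), np.int64(291), np.float64(288.5), 6)
169 (np.int64(286), np.int64(292), np.float64(289.0), 7)
172 (np.int64(286), np.int64(292), np.float64(289.0), 7)
175 (np.int64(287), np.int64(292), np.float64(289.5), 6)
178 (np.int64(282), np.int64(293), np.float64(287.5), 8)
181 (np.int64(285), np.int64(294), np.float64(289.5), 10)
184 (np.int64(282), np.int64(297), np.float64(289.5), 16)
187 (np.int64(280), np.int64(299), np.float64(289.5), 20)
190 (np.int64(280), np.int64(299), np.float64(289.5), 20)
193 (np.int64(281), np.int64(298), np.float64(289.5), 18)
196 (np.int64(283), np.int64(296), np.float64(289.5), 14)
199 (np.int64(287), np.int64(294), np.float64(290.5), 8)
202 (np.int64(287), np.int64(294), np.float64(290.5), 8)
205 (np.int64(289), np.int64(292), np.float64(290.5), 4)
208 (np.int64(299), np.int64(304), np.float64(301.5), 6)
0 0.055 cols 286.44051339295095 294.57435920279227 285.41880387128407 293.8738062504862 rows 187.51416159360627 206.6426429781995
0.055 0.065 cols 279.64567638624027 299.63454087308867 279.4093626073168 299.54279429836134 rows 180.66774587219217 198.76364758828058
0.09 0.115 cols 284.5282661475527 293.59547622430125 284.0071294726718 293.244397312411 rows 172.4381201042333 185.82364389980313
0.115 0.175 cols 284.61015295973226 292.6423787130709 283.304459268421 291.7152687897815 rows 156.5770490370299 179.02814787723497
```

Request:
drive_tool(
  steps=[
    [12,0,-0.7,40,0,0,0],
    [12,0,-0.7,80,0,0,0],
    [12,0,-0.7,92,0,0,0],
    [12,0,-0.7,98,0,0,0],
    [12,0,-0.7,102,0,0,0],
    [12,0,-0.7,106,0,0,0],
    [12,0,-0.7,106,0,0,0],
  ],
)

```text
time_s: 7.78
tool_pos: [0.5749, -0.0803, 0.1884]
eef_rot: [[-0.99, 0.139, -0.001], [0.139, 0.99, 0.001], [0.001, 0.001, -1.0]]
force: [0.2, -0.6, -1.8]
gripper_width: 0.218
finger_force: 30.6
```

Request:
drive_tool(
  steps=[
    [12,0,0,8,0,0,0],
    [12,0,0,16,0,0,0],
    [12,0,0,24,0,0,0],
    [12,0,0,31,0,0,0],
    [12,0,0,36,0,0,0],
    [12,0,0,36,0,0,0],
  ],
)

```text
time_s: 8.52
tool_pos: [0.5745, -0.0802, 0.1516]
eef_rot: [[-0.99, 0.139, -0.002], [0.139, 0.99, 0.002], [0.002, 0.001, -1.0]]
force: [-0.3, -0.4, -2.1]
gripper_width: 0.216
finger_force: 30.6
```

Request:
drive_tool(
  steps=[
    [12,0,0,3,0,0,0],
    [12,0,0,5,0,0,0],
    [12,0,0,7,0,0,0],
    [12,0,0,7,0,0,0],
  ],
)

```text
time_s: 9.02
tool_pos: [0.5746, -0.0802, 0.145]
eef_rot: [[-0.99, 0.139, -0.002], [0.139, 0.99, 0.001], [0.002, 0.001, -1.0]]
force: [1.6, -0.2, -2.0]
gripper_width: 0.213
finger_force: 30.6
```

Request:
drive_tool(
  steps=[
    [12,0,0,1,0,0,0],
    [12,0,0,2,0,0,0],
    [12,0,0,3,0,0,0],
    [12,0,0,3,0,0,0],
  ],
)

```text
time_s: 9.52
tool_pos: [0.5747, -0.0802, 0.142]
eef_rot: [[-0.99, 0.139, -0.002], [0.139, 0.99, 0.001], [0.002, 0.001, -1.0]]
force: [-1.1, -0.4, -1.0]
gripper_width: 0.215
finger_force: 30.6
```

Request:
drive_tool(
  steps=[
    [12,0,0,1,0,0,0],
    [12,0,0,2,0,0,0],
    [12,0,0,2,0,0,0],
  ],
)

```text
time_s: 9.9
tool_pos: [0.5747, -0.0802, 0.14]
eef_rot: [[-0.99, 0.139, -0.002], [0.139, 0.99, 0.001], [0.002, 0.001, -1.0]]
force: [0.6, -0.3, -1.9]
gripper_width: 0.217
finger_force: 30.6
```

Request:
drive_tool(
  steps=[
    [12,0,0,1,0,0,0],
    [12,0,0,2,0,0,0],
    [12,0,0,2,0,0,0],
  ],
)

```text
time_s: 10.28
tool_pos: [0.5748, -0.0802, 0.1396]
eef_rot: [[-0.99, 0.139, -0.0], [0.139, 0.99, 0.001], [0.0, 0.001, -1.0]]
force: [-2.6, 0.8, 7.2]
gripper_width: 0.211
finger_force: 30.8
```

Contact at the expected height. I'll release and retreat straight up.

Request:
drive_tool(
  steps=[
    [60,0,0,2,0,0,0],
    [60,0,0,2,0,0,0],
    [60,0,0,2,0,0,0],
    [60,0,0,2,0,0,0],
    [60,0,0,2,0,0,0],
    [60,0,0,-50,0,0,0],
    [60,0,0,-100,0,0,0],
    [60,0,0,-120,0,0,0],
  ],
)

```text
time_s: 11.28
tool_pos: [0.5761, -0.0806, 0.2616]
eef_rot: [[-0.99, 0.139, 0.004], [0.139, 0.99, 0.001], [-0.004, 0.001, -1.0]]
force: [0.3, 0.7, 0.0]
gripper_width: 0.658
finger_force: 0.0
```

Run:
```python
from crop import *
from mv import *
o=robot.observe();print(o['tool_pos'],o['force'])
S=shot('scene');a=S['frame'][:,:,::-1]
print([(z,proj(S,[.575,-.0793,.010+z])[0]) for z in (.055,.065,.175)])
cv2.imwrite('pics/g3.png',crop(a,215,170,110,90,7))
P,R=pose([.5519,-.2275,.25],[0,0,-1],90-8.86);print(delta(P,R))
```

```text
[ 0.5761 -0.0806  0.2616] [0.2516 0.712  0.0452]
[(0.055, array([291.5695, 223.4033])), (0.065, array([291.4372, 221.4559])), (0.175, array([289.8596, 198.2335]))]
(array([   4.3, -148.9,   18. ]), array([0.0011, 0.007 , 0.0149]))
```

View pics/g3.png

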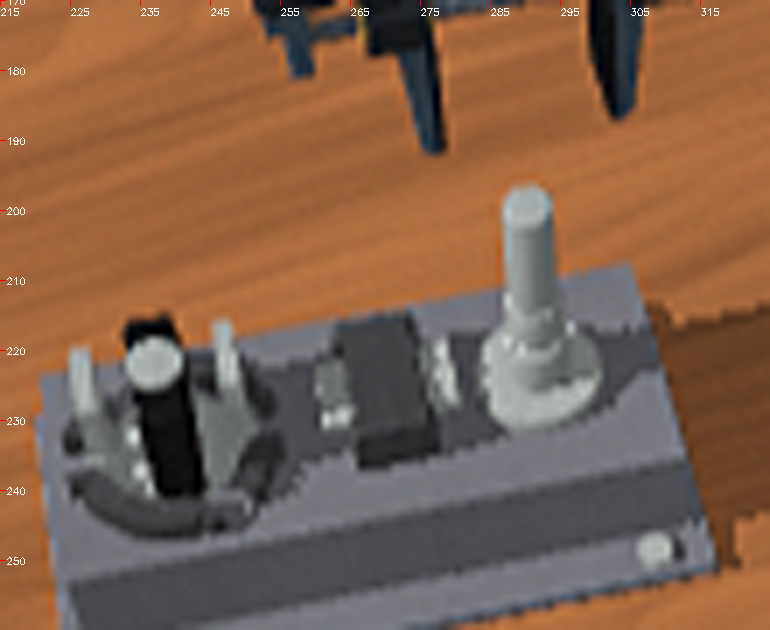

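The mandrel stands upright and seated, with its tip at scene (290,199) against a predicted (289.9,198.2) and its collar flat around (292,224). The tabs are out at scene (226,226) and (247,223). Now to the dial.

Request:
drive_tool(
  steps=[
    [80,4.5,-60,0,0,0.007,0.015],
    [80,4.5,-110,0,0,0.007,0.015],
    [80,4.5,-149,0,0,0.007,0.015],
    [80,4.5,-149,50,0,0.007,0.015],
    [80,4.5,-149,100,0,0.007,0.015],
    [80,4.5,-149,115,0,0.007,0.015],
    [80,4.5,-149,115,0,0.007,0.015],
  ],
)

```text
time_s: 12.2
tool_pos: [0.5495, -0.227, 0.1424]
eef_rot: [[-0.988, 0.154, -0.01], [0.154, 0.988, 0.003], [0.01, 0.001, -1.0]]
force: [0.7, -0.1, -0.2]
gripper_width: 0.882
finger_force: 0.0
```

Run:
```python
from crop import *
from mv import *
S=shot('scene')
print(proj(S,[.5519,-.2275,.127]),robot.observe()['joint_positions'])
P,R=pose([.5519,-.2275,.114],[0,0,-1],90-8.86);print(delta(P,R))
cv2.imwrite('pics/g4.png',crop(S['frame'][:,:,::-1],195,170,110,85,7))
```

```text
[[236.6199 221.4137]] [ -23.5144   23.9124   93.7282   -0.0725   62.7588 -104.6288]
(array([-1.8,  0. , 34.9]), array([ 0.0007, -0.007 ,  0.0001]))
```

View pics/g4.png

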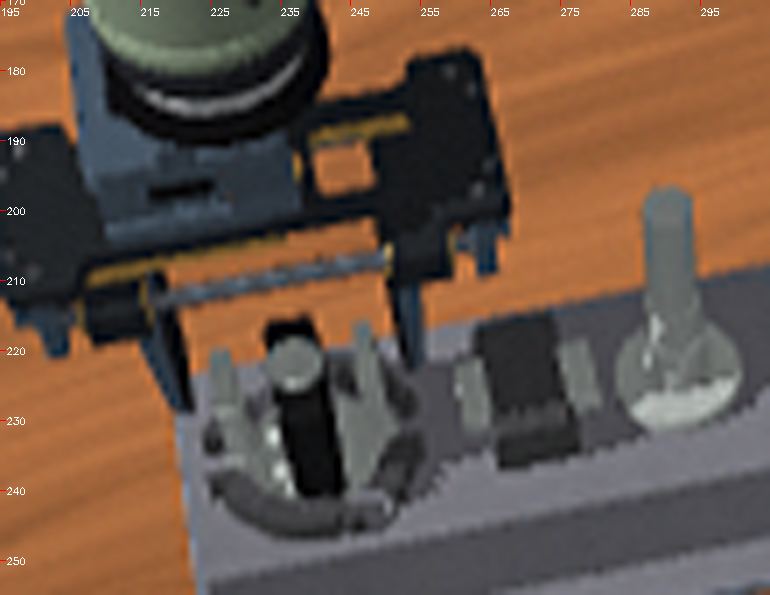

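The fingers straddle both tabs, with tips at scene (221,228) and (253,222) and tabs at (226,224) and (247,220). I'll descend and pinch.

Request:
drive_tool(
  steps=[
    [80,-2,0,15,0,-0.007,0],
    [80,-2,0,28,0,-0.007,0],
    [80,-2,0,35,0,-0.007,0],
    [80,-2,0,35,0,-0.007,0],
    [36,-2,0,35,0,-0.007,0],
    [36,-2,0,35,0,-0.007,0],
    [36,-2,0,35,0,-0.007,0],
    [36,-2,0,35,0,-0.007,0],
    [36,-2,0,35,0,-0.007,0],
    [36,-2,0,35,0,-0.007,0],
  ],
)

```text
time_s: 13.5
tool_pos: [0.5515, -0.2278, 0.1088]
eef_rot: [[-0.988, 0.154, -0.0], [0.154, 0.988, 0.0], [0.0, 0.0, -1.0]]
force: [-1.5, -0.5, 5.6]
gripper_width: 0.466
finger_force: 30.0
```

Request:
drive_tool(
  steps=[
    [36,0,0,0,0,0,0.13],
    [36,0,0,0,0,0,0.26],
    [36,0,0,0,0,0,0.39],
    [36,0,0,0,0,0,0.52],
    [36,0,0,0,0,0,0.65],
    [36,0,0,0,0,0,0.78],
    [36,0,0,0,0,0,0.9],
    [36,0,0,0,0,0,1.0],
    [36,0,0,0,0,0,1.05],
    [36,0,0,0,0,0,1.05],
  ],
)

```text
time_s: 14.75
tool_pos: [0.5522, -0.227, 0.1087]
eef_rot: [[-0.358, 0.934, 0.001], [0.934, 0.358, 0.002], [0.001, 0.002, -1.0]]
force: [0.6, 1.6, 5.4]
gripper_width: 0.464
finger_force: 30.0
```

```bash
python3 -c "
from mv import *
o=robot.observe();print(o['moment'],o['force'],o['joint_positions'],np.degrees(np.arctan2(*o['eef_rot'][1::-1,1])))"
```

```text
[ 0.2944 -0.1185  0.1251] [0.6379 1.6318 5.3785] [-23.5083  25.7352  96.3731   0.1271  57.8745 -44.5752] 20.999253523178997
```

Request:
drive_tool(
  steps=[
    [36,0,0,0,0,0,0.02],
    [36,0,0,0,0,0,0.04],
    [36,0,0,0,0,0,0.04],
  ],
)

```text
time_s: 15.12
tool_pos: [0.5522, -0.227, 0.1087]
eef_rot: [[-0.325, 0.946, 0.001], [0.946, 0.325, 0.001], [0.0, 0.001, -1.0]]
force: [1.2, 2.2, 5.3]
gripper_width: 0.469
finger_force: 30.0
```

```bash
python3 -c "
from mv import *
o=robot.observe();print(o['moment'],o['force'],np.degrees(np.arctan2(*o['eef_rot'][1::-1,1])))"
```

```text
[ 0.38   -0.21    1.2823] [1.2399 2.1915 5.2558] 18.958038425248862
```

The stop is felt: the moment is 1.3 N m, up from 0.1. I'll open and lift off.

Request:
drive_tool(
  steps=[
    [82,0,0,0,0,0,0],
    [82,0,0,0,0,0,0],
    [82,0,0,0,0,0,0],
    [82,0,0,0,0,0,0],
    [82,0,0,0,0,0,0],
    [82,0,0,-40,0,0,0],
    [82,0,0,-90,0,0,0],
    [82,100,0,-130,0,0,0],
    [82,160,0,-130,0,0,0],
    [82,160,0,-130,0,0,0],
  ],
)

```text
time_s: 16.38
tool_pos: [0.499, -0.0741, 0.2387]
eef_rot: [[-0.321, 0.947, -0.001], [0.947, 0.321, 0.002], [0.002, -0.001, -1.0]]
force: [1.2, -1.0, -0.3]
gripper_width: 0.901
finger_force: 0.0
```

Run:
```python
from crop import *
o=robot.observe();print(o['tool_pos'],o['force'],o['gripper_width'])
T=shot('top')['frame'][:,:,::-1];S=shot('scene')['frame'][:,:,::-1]
cv2.imwrite('pics/g5.png',np.vstack([crop(S,205,185,110,55,7),crop(T,312,185,110,30,7)]))
a=cv2.imread('pics/scene0.png').astype(int);d=np.abs(S.astype(int)-a).sum(2)
for n,(x,y,w,h) in dict(brick=(290,248,100,70),jar=(425,180,40,35),hammer=(145,250,50,85)).items(): print(n,(d[y:y+h,x:x+w]>60).sum())
```

```text
[ 0.49897258 -0.0741346   0.23874126] [ 1.2401252  -0.99027921 -0.2752876 ] 0.9013688008286258
brick 0
jar 17
hammer 0
```

View pics/g5.png

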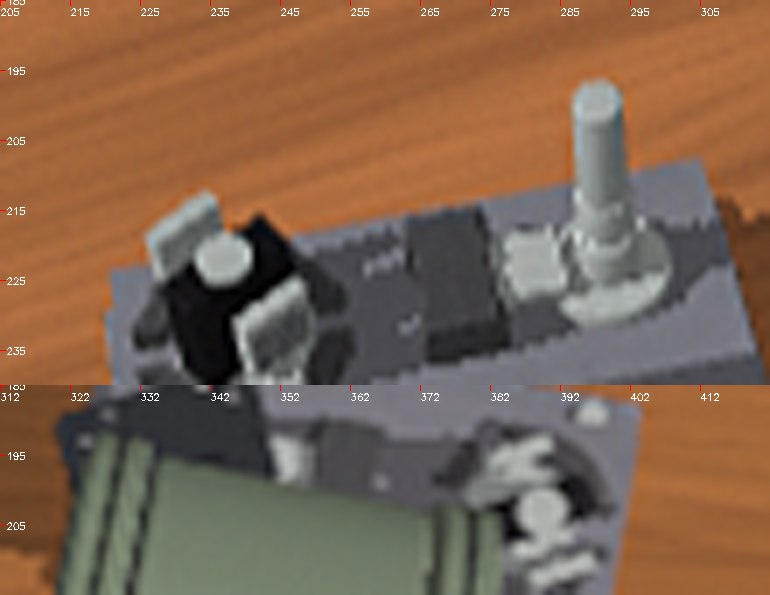

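Run:
```python
from h import *
S=shot('scene');T=shot('top')
u=np.array([np.cos(np.radians(21)),np.sin(np.radians(21)),0]);c=np.array([.5519,-.2275,.127])
for r in(.032,.022):
  for s in(1,-1):
    q=proj(S,c+s*r*u)[0];t=proj(T,c+s*r*u)[0]; print(r,s,'scene crop px',(q-[205,185])*7,'top crop',(t-[312,185])*7+[0,385])
d=np.abs(S['frame'][:,:,::-1].astype(int)-cv2.imread('pics/scene0.png').astype(int)).sum(2)[180:215,425:465]
ys,xs=np.where(d>60);print(xs.min()+425,xs.max()+425,ys.min()+180,ys.max()+180)
for n in('mandrel_grip','flux_jar'):print(n,[(np.round(r['point']),round(r['p'],2)) for r in robot.spot_in(n,S)[:3]])
```

```text
0.032 1 scene crop px [272.32211423 305.13723496] top crop [513.5045184  441.03759071]
0.032 -1 scene crop px [171.54967315 205.82924296] top crop [561.91926952 575.40998373]
0.022 1 scene crop px [256.2593968  289.30794475] top crop [521.05287706 461.98763164]
0.022 -1 scene crop px [186.98346052 221.03874286] top crop [554.33798928 554.36857084]
425 434 180 182
mandrel_grip [(array([293., 219.]), 0.89), (array([393., 146.]), 0.76), (array([334., 166.]), 0.74)]
flux_jar [(array([441., 192.]), 0.61)]
```

Run:
```python
from h import *
S=shot('scene');T=shot('top')
c=np.array([.5519,-.2275,.127]); k=np.arange(-44,45,2)
i0={'S':cv2.imread('pics/scene0.png',0),'T':cv2.imread('pics/top0.png',0)}
print(k)
for n,d in(('S',S),('T',T)):
  now=cv2.cvtColor(d['frame'],cv2.COLOR_RGB2GRAY)
  for lab,im,ang in(('start',i0[n],81.1),('now',now,21.)):
    a=np.radians(ang);u=np.array([np.cos(a),np.sin(a),0]);w=np.array([-u[1],u[0],0])
    p=np.mean([cv2.remap(im,*[proj(d,c+np.outer(k/1e3,u)+o*w)[:,j].astype(np.float32)[None] for j in(0,1)],cv2.INTER_LINEAR)[0] for o in(-.012,.012)],axis=0)
    print(n,lab,p.astype(int))
```

```text
[-44 -42 -40 -38 -36 -34 -32 -30 -28 -26 -24 -22 -20 -18 -16 -14 -12 -10
  -8  -6  -4  -2   0   2   4   6   8  10  12  14  16  18  20  22  24  26
  28  30  32  34  36  38  40  42  44]
S start [117 118 117 116 113 118 135 164 162 149 129 106  97  99  99  93  90  58
  29  59  71  87 104  93  65  40  15  30  67  82  78  76  76  94 141 159
 166 155 107  86  86  94 104 107 108]
S now [113 114 116 117 117 120 131 150 168 166 146 120 104 101 107 113 109  92
  72  50  33  56  54  62  50  42  29  15  13  12  11  11   7   5  58 129
 165 172 149 117  85  62  55  54  53]
T start [106 106 107 112 112 116 137 157 170 153 126  95  81  78  81  82  85  71
  56  59  77  96  99  89  68  42  25  13   8   7  18  53  94 124 148 162
 164 155 123  88  56  52  51  53  57]
T now [122 122 122 117 110 116 140 159 171 163 135 103 100 124 143 159 149 112
  65  52  70  87  87  83  73  53  43  66  93 108 107 103 102 102 130 153
 167 156 129 103  95 100 101 101 102]
```

Both tabs peak at ±28–29 mm, the same as at the start, so they are fully out. The keeper lies over the collar and the mandrel is seated. I'll hand in.

```bash
python3 -c "
from rig import robot
print(robot.observe()['force'],robot.sign_off())"
```

```text
the job is handed in; nothing more can be done
[0.76724288 0.2427808  0.2025737 ] None
```

The mandrel is seated in the clamp bore and locked: the dial is turned to its stop, the keeper is over the collar, and both tabs have sprung out. The arm never went near the firebrick, jar or hammer, and the job was handed in at about 17 s of the 64 s limit.

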